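# Move a row of coils from the storage rack to the test rack in the same order

### The job

Move the four copper coils one at a time from the plywood storage rack to the posts of the grey test rack, keeping them in the same order along the row: the coil that stands at the handle end of the storage rack goes on the post beside the black terminal box, and so on down to the far ends. Each coil must be lowered, not dropped, over its post until it sits flat on the rack, one coil to a post, and the meter, capacitor and screwdriver between the racks must stay where they are.

Things in the scene. Friction and masses are not known exactly. Their poses are not given: they have to be found in the camera images.
- coil_a_mid (a point): the wide, tall air-core coil: copper winding on a black round plastic bobbin with a flange at each end, 62 mm in diameter over the flanges, 50 mm high, with an open 28 mm hole all the way through; starts upright (axis z up) on any of the storage rack's posts. The point is its centre, half-way up. About 420 g
- coil_b_mid (a point): the wide, flat air-core coil: copper winding on a black round plastic bobbin with a flange at each end, 62 mm in diameter over the flanges, 36 mm high, with an open 28 mm hole all the way through; starts upright (axis z up) on any of the storage rack's posts. The point is its centre, half-way up. About 300 g
- coil_c_mid (a point): the slim, tall air-core coil: copper winding on a black round plastic bobbin with a flange at each end, 50 mm in diameter over the flanges, 50 mm high, with an open 28 mm hole all the way through; starts upright (axis z up) on any of the storage rack's posts. The point is its centre, half-way up. About 250 g
- coil_d_mid (a point): the slim, flat air-core coil: copper winding on a black round plastic bobbin with a flange at each end, 50 mm in diameter over the flanges, 36 mm high, with an open 28 mm hole all the way through; starts upright (axis z up) on any of the storage rack's posts. The point is its centre, half-way up. About 180 g
- storage_rack: fixed plywood board 80 mm wide (x), 345 long (y), top 20 mm above the table, with a row of four wooden posts along y. Origin at table level under mid-row; posts 1-4 at x = 0, y = +117, +39, -39, -117 mm, 10 mm thick, pointed, tips 51 mm above the table. Low steel bar handle across the board at y = +170 (the post 1 end), 51 mm above the table; the other end is bare
- test_rack: fixed grey chassis, aluminium top 36 mm above the table, 90 mm wide (x), 345 long (y), with a row of four black posts along y, empty. Origin at table level under mid-row; posts 1-4 at x = 0, y = +117, +39, -39, -117 mm, 10 mm thick, pointed, tips 67 mm above the table. Black terminal box at y = +170 (the post 1 end), 72 mm high with its sockets; binding posts on the -x side, below the top
- multimeter: bystander: yellow hand-held multimeter with a black face, lying on the table, 165 x 82 x 44 mm high with its dial, long side along its x; origin under its centre. Leave it alone
- capacitor: bystander: upright can capacitor in a blue sleeve, 35 mm in diameter, 71 mm high with its terminals; origin under its centre. Leave it alone
- screwdriver: bystander: screwdriver with a red handle lying along its x, 170 mm long, about 30 mm high; origin on the table under its middle. Leave it alone

How it is judged:
By the outcome, as a careful person would: the job done as asked, in the order asked, and still so for the second after the job is handed in, with the robot touching nothing.
It also fails if it takes over 120 s, if anything falls off the work surface, if the arm or the gripper's body presses on something with over 40 N, if the wrist force passes 120 N, or if a joint passes its speed limit or range.

### The arm

A 6-joint arm with a two-finger parallel gripper is mounted at the origin on the work surface. World frame = base frame: x ahead of the robot, y to its left, z up, the work surface at z = 0. Lengths are in m, angles in rad, forces in N, time in s.
With the tool pointing down it reaches from about 0.3 to 0.775 m from the base axis. Payload 14.6 kg.
Tool frame: the origin (TCP) lies at the very end of the fingers, on their centre line; the grasp point (between the pads) lies 19 mm behind it; z points along the fingers, x is the direction in which the jaws open and shut, and the axes are right-handed (so a half turn about z gives the same grasp; the last joint's range is limited). The gripper opens to 94 mm and grips with 3 to 60 N. Pads are 16 mm wide; open, the fingers measure 119 mm over their backs; the gripper's body (75 mm by 177 mm) begins 78 mm behind the grasp point.
Start: joints at [-1.229, 0.3, 1.521, -0, 1.321, -0.067], TCP at [0.219, -0.505, 0.169] pointing down, gripper open.
Joint ranges: [-3.03, 3.03], [-0.79, 2.21], [0.23, 2.52], [-1.04, 4.18], [0, 3.07], [-2.55, 2.55]. Speed limits (rad/s): [2.22, 2.22, 2.57, 3.14, 3.14, 3.14].

### API

Orientations are given as [roll, pitch, yaw] about the fixed x, y, z axes, in that order (R = Rz(yaw) Ry(pitch) Rx(roll)).
In Python, from station import ctrl gives the robot as it stands.
- The arm moves only by the shell command python3 -m inch 'ROWS' [FORCE]. ROWS is JSON, one flat list of numbers, 7 for each row, row after row: the shift along the tool's x, y, z in cm, then the turn, a rotation vector about the tool's x, y, z in rad, then the opening, from 0 (shut) to 1 (fully open). In form: [tx, ty, tz, wx, wy, wz, claw, tx, ty, tz, wx, wy, wz, claw, ...]. A call has 1 to 20 rows; each row shifts and turns the commanded pose from where the row before left it, along the tool's axes as they then stand; what a row does not reach is not made up. A row lasts 1/8 s, in which the tool goes at most 62.5 mm and 10.7 degrees, less where a joint would pass 70% of its speed; a pose out of reach is approached as far as the arm can. A call is refused whole if a number of a shift passes 6.25 or a number of a turn 0.188, either way. A call with a gripper value outside its range is refused whole. The fingers move at their own pace and stop on an object; FORCE is the grip in N (left out, the last holds). Time passes only in rows, so rows that do not move let the fingers close. It gives the time, the measured TCP pose, the force and the opening at its end, in the units of the state.
- ctrl.get_obs(): the state, without advancing time (a new reading comes with each control period).
- ctrl.camera(name): name is "scene" or "top"; returns (picture, depth): 420x560x3 uint8, red, green, blue; 420x560 float32, m along the optical axis (not along the pixel's ray), 0 where there is no reading.
- ctrl.camera_params(name): a dict with "vertical_fov" (degrees; the focal length in pixels is half the picture's height over the tangent of half this angle, whatever the lens; pixels are square), "cx", "cy" (the principal point, pixels), "distortion" ([k1, k2, p1, p2, k3] as OpenCV has them; the pictures are not rectified), "camera_from_world" (4x4, takes a point from world to camera coordinates). Camera axes: x right, y down, z forward; pixel columns grow to the right and rows downward; lengths in m; the calibration is good to about 2 mm. A picture is of the moment at which its call begins. camera_params takes no time and is no camera call.
- ctrl.hand_in(): hands the job in, once; it reports no verdict.
Trained networks look in the newest picture that a camera, given by its name, has taken for a name from the list of things; names that differ only in an ending like _2 or _b are one class to them, and where a whole thing is asked for, a point or a joint stands for the part that bears it (a point fixed in the world has none). Each returns a list of dicts, best first, with "score" (0 to 1); they miss things now and then, are a little off and sometimes report something else, mostly with a low value. They report only what shows in the picture. A call takes as long as a camera call.
- ctrl.spot_in(camera, label): "bbox" ([centre column, centre row, width, height] in pixels, round what is visible of it).
- ctrl.place_of(camera, label): "centre" ([column, row] in pixels: a listed point, or the origin of a listed thing).
The state is a dict: "time_s": time; "qpos": joint angles; "joint_vel": joint speeds; "tau": joint torques, N m; "ee_pos": TCP position; "eef_rot": TCP orientation; "force": force on the tool from outside, world axes, zero at the start; "moment": the same for the moment, N m; "grip_width": finger opening in m.
Only numpy, scipy, OpenCV 4.12 (cv2) and the standard library are available. Lean on these libraries where they do the work, as an engineer would, in place of code of your own. Each camera call takes 0.05 s, during which the arm holds its last target. There are 200 camera calls.

## Working session

There is one attempt and no reset: what is moved stays moved. The work goes in short steps, Python scripts to look and compute and a shell command to move; the robot and the scene stay as the last step left them, time stands still between calls to the robot, and variables do not carry over. Pictures are saved under pics/ and viewed, about 12 in all and at most 16, crops included, and the job is handed in when it is done.

```bash
mkdir -p pics; ls
python3 - <<'E'
from station import ctrl
import cv2
o=ctrl.get_obs(); print(o)
for c in("scene","top"):
    p,d=ctrl.camera(c); cv2.imwrite(f"pics/{c}0.png",p[:,:,::-1]); k=ctrl.camera_params(c); print(c,k)
    for l in("coil_a_mid","coil_b_mid","coil_c_mid","coil_d_mid","storage_rack","test_rack","multimeter","capacitor","screwdriver"):
        print(l,[( [round(float(v)) for v in r["centre"]],round(float(r["score"]),2)) for r in ctrl.place_of(c,l)][:5])
E
```

```text
pics
{'time_s': 0.0, 'qpos': array([-1.22860509e+00,  3.00483331e-01,  1.52157889e+00, -4.54579562e-06,
        1.32069145e+00, -6.66074438e-02]), 'joint_vel': array([-0.00139461, -0.00107436, -0.00072822, -0.00011762, -0.00139539,
       -0.00091199]), 'tau': array([ 2.00591450e-03, -5.31805873e+01, -3.52737808e+01,  7.09266239e-02,
        2.43943592e-02, -9.35281719e-05]), 'ee_pos': array([ 0.21851942, -0.50439675,  0.16798057]), 'eef_rot': array([-3.14151977e+00,  1.15873566e-03, -1.16199647e+00]), 'force': array([-0.45818921, -0.81475702,  0.12791557]), 'moment': array([-0.01475784,  0.05981578, -0.03322433]), 'grip_width': 0.09391055631864971}
scene {'vertical_fov': 54.240710255028276, 'cx': 276.68499192398343, 'cy': 213.4498478284191, 'distortion': array([-0.07307219,  0.        ,  0.        ,  0.        ,  0.        ]), 'camera_from_world': array([[ 0.75180718,  0.65932453, -0.00878206, -0.42031179],
       [ 0.51395471, -0.59428622, -0.61860686, -0.26396792],
       [-0.41308174,  0.4605595 , -0.78565159,  1.22120954],
       [ 0.        ,  0.        ,  0.        ,  1.      
[... 429 characters left out ...]
372, 'cx': 280.7709732596001, 'cy': 216.99769766030485, 'distortion': array([-0.04234759,  0.        ,  0.        ,  0.        ,  0.        ]), 'camera_from_world': array([[ 0.02369858, -0.99970704, -0.00491956, -0.01195094],
       [-0.99673823, -0.0232479 , -0.07728158,  0.56396173],
       [ 0.07714457,  0.00673498, -0.99699717,  1.26460478],
       [ 0.        ,  0.        ,  0.        ,  1.        ]])}
coil_a_mid [([223, 229], 0.85)]
coil_b_mid [([168, 231], 0.56)]
coil_c_mid [([144, 243], 0.56)]
coil_d_mid [([193, 228], 0.7)]
storage_rack [([185, 233], 0.74)]
test_rack [([366, 241], 0.96), ([282, 257], 0.38)]
multimeter []
capacitor [([283, 259], 0.44)]
screwdriver [([283, 219], 0.65)]
```

View pics/scene0.png

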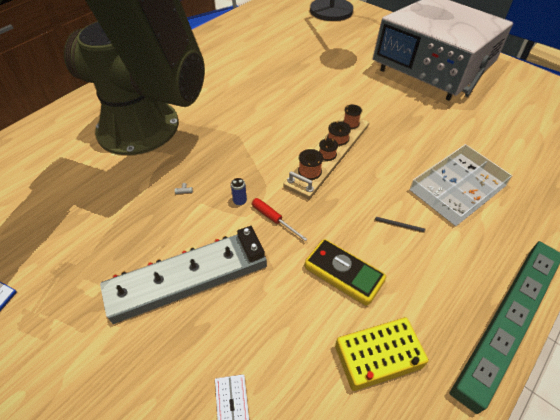

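View pics/top0.png

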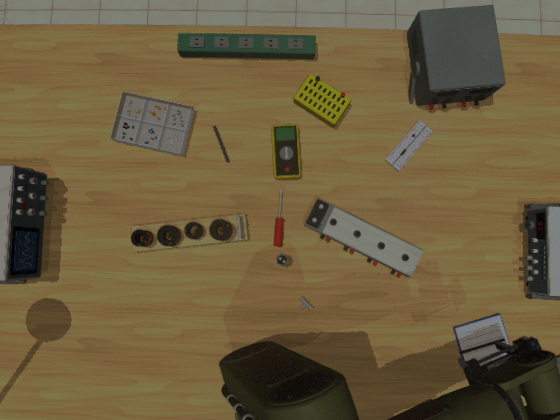

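The scene shows the storage rack with its handle near (300,180) and coils at (311,162), (328,149), (339,131) and (352,116). The test rack's box is at (250,243) and its posts run from (228,252) to (121,291). In the top view the coils are at (221,230), (194,231), (169,235) and (143,238), and the test rack runs from its box at (318,210) to (410,260).

```bash
cat > h.py <<'E'
from station import ctrl
import cv2, numpy as np
def K(c):
    k=ctrl.camera_params(c); f=210/np.tan(np.radians(k["vertical_fov"]/2))
    return np.array([[f,0,k["cx"]],[0,f,k["cy"]],[0,0,1]]),k["distortion"],k["camera_from_world"]
def rays(c,px):
    M,D,T=K(c); n=cv2.undistortPoints(np.asarray(px,float).reshape(-1,1,2),M,D)[:,0]
    return np.c_[n,np.ones(len(n))],T
def cloud(c,d):
    v,u=np.mgrid[:420,:560]; n,T=rays(c,np.c_[u.ravel(),v.ravel()])
    p=n*d.reshape(-1,1)-T[:3,3]; return (p@T[:3,:3]).reshape(420,560,3)
def atz(c,px,z):
    n,T=rays(c,px); R=T[:3,:3]; o=-R.T@T[:3,3]; w=n@R
    return o+w*((z-o[2])/w[:,2])[:,None]
def proj(c,P):
    M,D,T=K(c); return cv2.projectPoints(np.asarray(P,float),cv2.Rodrigues(T[:3,:3])[0],T[:3,3],M,D)[0][:,0]
E
python3 - <<'E'
from h import *
from scipy.optimize import least_squares
for c in("scene","top"):
    p,d=ctrl.camera(c); W=cloud(c,d); z=W[...,2]
    tab=W[(d>0)&(abs(z)<.01)]; print(c,"table z",np.median(tab[:,2]))
    for nm,zz,cen,box in(("storage",.020,(185,233) if c=="top" else (332,148),None),("test",.036,(366,241) if c=="top" else (177,284),None)):
        o=atz(c,[cen],zz)[0]
        near=(d>0)&(np.hypot(W[...,0]-o[0],W[...,1]-o[1])<.21)
        m=near&(abs(z-zz)<.007)
        n,lab,st,_=cv2.connectedComponentsWithStats(m.astype(np.uint8))
        big=[i for i in range(1,n) if st[i,4]>(150 if nm=="storage" else 400)]
        q=W[np.isin(lab,big)]
        print(nm,o.round(3),len(q),"z",np.median(q[:,2]).round(4),cv2.minAreaRect(q[:,:2].astype(np.float32)*1000))
        hi=near&(z>(.047 if nm=="storage" else .045))&(z<.085)
        n,lab,st,_=cv2.connectedComponentsWithStats(hi.astype(np.uint8))
        for i in range(1,n):
            if st[i,4]<4: continue
            q=W[lab==i]; zt=np.percentile(q[:,2],85); t=q[abs(q[:,2]-zt)<.006]
            (x,y),r=cv2.minEnclosingCircle(t[:,:2].astype(np.float32)*1000)
            print("  blob px",(st[i,:2]+st[i,2:4]/2),"n",st[i,4],"ztop",zt.round(4),"circle",round(x),round(y),"r",round(r,1),"mean",(q[:,:2].mean(0)*1000).round())
E
```

```text
scene table z -0.00045272595768155576
storage [0.514 0.282 0.02 ] 1174 z 0.0195 ((513.2760009765625, 270.85565185546875), (80.48489379882812, 346.9322204589844), 7.289102554321289)
  blob px [354.  113.5] n 238 ztop 0.0694 circle 494 404 r 26.3 mean [495. 401.]
  blob px [339.5 129.5] n 273 ztop 0.0571 circle 501 326 r 33.5 mean [502. 326.]
  blob px [328.5 145.5] n 183 ztop 0.0565 circle 519 255 r 27.1 mean [518. 254.]
  blob px [311.  160.5] n 444 ztop 0.0705 circle 521 173 r 31.5 mean [523. 170.]
  blob px [300.5 177.5] n 74 ztop 0.0511 circle 532 119 r 31.4 mean [533. 119.]
test [ 0.525 -0.275  0.036] 5444 z 0.0361 ((510.4405822753906, -245.7108154296875), (345.9312744140625, 93.61779022216797), 64.88702392578125)
  blob px [250.5 243.5] n 564 ztop 0.0614 circle 576 -107 r 42.1 mean [ 580. -110.]
  blob px [227.5 250.5] n 35 ztop 0.0642 circle 553 -154 r 3.8 mean [ 554. -156.]
  blob px [193. 263.] n 35 ztop 0.0641 circle 521 -225 r 4.6 mean [ 523. -225.]
  blob px [156.5 275. ] n 38 ztop 0.0656 circle 488 -295 r 4.0 mean [ 488. -295.]
  blob px [119.5 289. ] n 43 ztop 0.0645 cir
[... 620 characters left out ...]
 [140.5 237.5] n 220 ztop 0.0725 circle 494 406 r 25.7 mean [493. 405.]
  blob px [169.  234.5] n 9 ztop 0.0524 circle 506 327 r 4.9 mean [505. 327.]
test [ 0.498 -0.25   0.036] 3187 z 0.0374 ((510.18157958984375, -242.9220733642578), (349.8000183105469, 92.72171020507812), 65.63004302978516)
  blob px [317. 214.] n 324 ztop 0.0646 circle 575 -102 r 40.1 mean [ 574. -103.]
  blob px [334.  221.5] n 11 ztop 0.0689 circle 554 -151 r 4.5 mean [ 553. -150.]
  blob px [358.  233.5] n 12 ztop 0.067 circle 520 -222 r 4.0 mean [ 520. -220.]
  blob px [382. 246.] n 14 ztop 0.0665 circle 488 -292 r 4.3 mean [ 487. -290.]
  blob px [407.  257.5] n 14 ztop 0.0672 circle 454 -363 r 4.2 mean [ 454. -363.]
```

```bash
cat > go.py <<'E'
import sys,numpy as np
from station import ctrl
from scipy.spatial.transform import Rotation as R
# args: x y z(mm) yaw(deg): prints remaining tool shift (cm) in the axes now and after the turn, and the turn
x,y,z,yaw=map(float,sys.argv[1:5]); o=ctrl.get_obs()
A=R.from_euler("xyz",o["eef_rot"]); B=R.from_euler("xyz",[180,0,yaw],degrees=True)
d=(np.array([x,y,z])/10-o["ee_pos"]*100)
print("t",round(o["time_s"],2),"pos",(o["ee_pos"]*1000).round(1),"rpy",np.degrees(o["eef_rot"]).round(2),"w",round(o["grip_width"]*1000,1),"F",o["force"].round(1))
print("shift now",A.inv().apply(d).round(2),"shift in target axes",B.inv().apply(d).round(2),"turn",(A.inv()*B).as_rotvec().round(3))
E
python3 -m inch '[0,0,-0.5,0,0,-0.185,1, 0,0,0,0,0,-0.185,1, 0,0,0,0,0,-0.185,1, 0,0,0,0,0,-0.185,1, 0,0,0,0,0,-0.185,1, 0,0,0,0,0,-0.185,1, 0,0,0,0,0,-0.185,1]' 30
python3 go.py 522 174.5 140 7.5
```

```text
time_s: 1.98
ee_pos: [0.2186, -0.5047, 0.1736]
eef_rot: [3.142, -0.0, 0.139]
force: [-0.0, 0.2, 0.1]
grip_width: 0.0938
t 1.98 pos [ 218.6 -504.7  173.6] rpy [180.    -0.     7.97] w 93.8 F [-0.   0.2  0.1]
shift now [ 39.46 -63.06   3.36] shift in target axes [ 38.94 -63.38   3.36] turn [ 0.    -0.     0.008]
```

```bash
python3 -m inch '[2.8,-4.5,0.24,0,0,0,1, 2.8,-4.5,0.24,0,0,0,1, 2.8,-4.5,0.24,0,0,0,1, 2.8,-4.5,0.24,0,0,0,1, 2.8,-4.5,0.24,0,0,0,1, 2.8,-4.5,0.24,0,0,0,1, 2.8,-4.5,0.24,0,0,0,1, 2.8,-4.5,0.24,0,0,0,1, 2.8,-4.5,0.24,0,0,0,1, 2.8,-4.5,0.24,0,0,0,1, 2.8,-4.5,0.24,0,0,0,1, 2.8,-4.5,0.24,0,0,0,1, 2.8,-4.5,0.24,0,0,0,1, 2.8,-4.5,0.24,0,0,0,1, 0,0,0,0,0,0,1, 0,0,0,0,0,0,1]'
python3 go.py 522 174.5 28 7.5
```

```text
time_s: 3.98
ee_pos: [0.5233, 0.1713, 0.1398]
eef_rot: [3.141, 0.001, 0.133]
force: [0.4, -0.4, 0.5]
grip_width: 0.0944
t 3.98 pos [523.3 171.3 139.8] rpy [1.7999e+02 3.0000e-02 7.6300e+00] w 94.4 F [ 0.4 -0.4  0.5]
shift now [-0.08 -0.34 11.18] shift in target axes [-0.09 -0.33 11.18] turn [0.    0.001 0.002]
```

```bash
python3 -m inch '[-0.08,-0.34,2.2,0,0,0,1, 0,0,3,0,0,0,1, 0,0,3,0,0,0,1, 0,0,2,0,0,0,1, 0,0,1,0,0,0,1, 0,0,0,0,0,0,0, 0,0,0,0,0,0,0, 0,0,0,0,0,0,0, 0,0,0,0,0,0,0, 0,0,0,0,0,0,0]' 30
python3 go.py 553.5 -152.5 140 -25
```

```text
time_s: 5.22
ee_pos: [0.5221, 0.175, 0.0284]
eef_rot: [3.141, 0.001, 0.133]
force: [-4.7, -1.4, 7.0]
grip_width: 0.0603
t 5.22 pos [522.1 175.   28.4] rpy [1.7999e+02 4.0000e-02 7.6200e+00] w 60.3 F [-4.7 -1.4  7. ]
shift now [ -1.23  32.88 -11.15] shift in target axes [ 16.69  28.35 -11.16] turn [0.    0.001 0.569]
```

```bash
python3 -m inch '[0,0,-1,0,0,0,0, 0,0,-3,0,0,0,0, 0,0,-4,0,0,0,0, 0,0,-3.2,0,0,0,0, 0,0,0,0,0,0.142,0, 0,0,0,0,0,0.142,0, 0,0,0,0,0,0.142,0, 0,0,0,0,0,0.142,0, 0,0,0,0,0,0,0]'
python3 go.py 553.5 -152.5 140 -25
cat > look.py <<'E'
import sys
from h import *
c,x,y,z,n=sys.argv[1],*map(float,sys.argv[2:5]),sys.argv[5]
p,d=ctrl.camera(c); u,v=proj(c,[[x/1000,y/1000,z/1000]])[0]
s=55; u,v=int(min(max(u,s),560-s)),int(min(max(v,s),420-s)); print("crop origin",u-s,v-s,"x4")
cv2.imwrite(f"pics/{n}.png",cv2.resize(p[v-s:v+s,u-s:u+s,::-1],None,fx=4,fy=4,interpolation=cv2.INTER_CUBIC))
E
python3 look.py scene 522 175 150 a1
```

```text
time_s: 6.35
ee_pos: [0.5223, 0.175, 0.1401]
eef_rot: [3.142, -0.0, -0.434]
force: [-1.1, 0.4, -4.1]
grip_width: 0.0598
t 6.35 pos [522.3 175.  140.1] rpy [180.    -0.   -24.87] w 59.8 F [-1.1  0.4 -4.1]
shift now [1.66e+01 2.84e+01 1.00e-02] shift in target axes [1.667e+01 2.836e+01 1.000e-02] turn [ 0.    -0.     0.002]
crop origin 258 77 x4
```

View pics/a1.png

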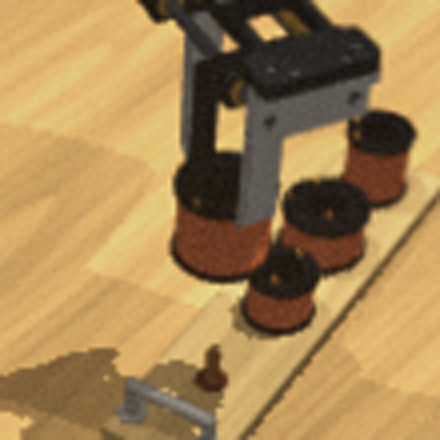

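The coil hangs upright between the fingers at crop (223,215), with its post left behind at (212,370). Next I check how well it is centred in the hand.

```bash
cat > held.py <<'E'
import sys
from h import *
from scipy.optimize import least_squares
# held coil centre from side-wall depth: args bottom offset below tcp (mm), height, outer radius
off,H,r=map(float,sys.argv[1:4]); o=ctrl.get_obs(); e=o["ee_pos"]
p,d=ctrl.camera("scene"); W=cloud("scene",d); q=(W-e)*1000
f=p.astype(int); cop=(f[...,0]>f[...,2]+25)
m=(d>0)&(q[...,2]>-off+6)&(q[...,2]<H-off-6)&(np.hypot(q[...,0],q[...,1])<r+15)&cop
P=q[m][:,:2]
for fix in(None,r-2):
    s=least_squares(lambda v:np.hypot(P[:,0]-v[0],P[:,1]-v[1])-(v[2] if fix is None else fix),[0,0,r-2],loss="soft_l1")
    print("n",len(P),"world offset coil-tcp mm",s.x[:2].round(1),"r",s.x[2].round(1),"res",np.abs(s.fun).mean().round(2))
E
python3 held.py 8 50 31
```

```text
n 281 world offset coil-tcp mm [ 0.8 -0.5] r 28.1 res 0.85
n 281 world offset coil-tcp mm [0.2 0.4] r 29.0 res 0.88
```

```bash
python3 -m inch '[1.2,2,0,0,0,0,0, 2.4,4.1,0,0,0,0,0, 2.4,4.1,0,0,0,0,0, 2.4,4.1,0,0,0,0,0, 2.4,4.1,0,0,0,0,0, 2.4,4.1,0,0,0,0,0, 2.4,4.1,0,0,0,0,0, 1.1,1.9,0,0,0,0,0, 0,0,0,0,0,0,0, 0,0,0,0,0,0,0]'
python3 go.py 553.5 -152.5 85 -25; python3 look.py scene 553.5 -152.5 120 a2
```

```text
time_s: 7.7
ee_pos: [0.5537, -0.1528, 0.1399]
eef_rot: [-3.141, 0.0, -0.433]
force: [0.2, 0.5, -5.2]
grip_width: 0.0599
t 7.7 pos [ 553.7 -152.8  139.9] rpy [-1.7999e+02  2.0000e-02 -2.4840e+01] w 59.9 F [ 0.2  0.5 -5.2]
shift now [-0.03 -0.02  5.49] shift in target axes [-0.03 -0.02  5.49] turn [-0.     0.     0.003]
crop origin 169 176 x4
```

```bash
python3 -m inch '[0,0,3,0,0,0,0, 0,0,2.5,0,0,0,0, 0,0,1.5,0,0,0,0, 0,0,1.0,0,0,0,0, 0,0,0.8,0,0,0,0, 0,0,0.5,0,0,0,0, 0,0,0,0,0,0,0, 0,0,0.15,0,0,0,0, 0,0,0,0,0,0,0]'
python3 go.py 553.5 -152.5 44 -25
```

```text
time_s: 8.88
ee_pos: [0.5538, -0.1539, 0.0456]
eef_rot: [-3.142, -0.0, -0.435]
force: [0.1, -0.2, -4.7]
grip_width: 0.0601
t 8.88 pos [ 553.8 -153.9   45.6] rpy [-1.800e+02 -1.000e-02 -2.492e+01] w 60.1 F [ 0.1 -0.2 -4.7]
shift now [-0.08 -0.11  0.16] shift in target axes [-0.08 -0.11  0.16] turn [-0.    -0.     0.001]
```

```bash
python3 -m inch '[0,0,0.1,0,0,0,0, 0,0,0,0,0,0,0, 0,0,0.1,0,0,0,0, 0,0,0,0,0,0,0]'
python3 go.py 553.5 -152.5 44 -25
```

```text
time_s: 9.38
ee_pos: [0.554, -0.154, 0.0444]
eef_rot: [3.142, -0.001, -0.435]
force: [-2.4, -0.1, 6.0]
grip_width: 0.0599
t 9.38 pos [ 554.  -154.    44.4] rpy [ 1.800e+02 -5.000e-02 -2.492e+01] w 59.9 F [-2.4 -0.1  6. ]
shift now [-0.1  -0.11  0.04] shift in target axes [-0.1  -0.11  0.04] turn [ 0.    -0.001  0.001]
```

Contact made at the expected height. I release, raise and look.

```bash
python3 -m inch '[0,0,0,0,0,0,0.5, 0,0,0,0,0,0,1, 0,0,0,0,0,0,1, 0,0,0,0,0,0,1, 0,0,-2,0,0,0,1, 0,0,-4,0,0,0,1, 0,0,-4,0,0,0,1, 0,0,0,0,0,-0.142,1, 0,0,0,0,0,-0.142,1, 0,0,0,0,0,-0.142,1, 0,0,0,0,0,-0.142,1, 0,0,0,0,0,0,1]'
python3 go.py 519 256.5 140 7.5;python3 look.py scene 553.5 -152.5 70 a3
```

```text
time_s: 10.88
ee_pos: [0.5537, -0.1538, 0.1434]
eef_rot: [-3.142, -0.0, 0.132]
force: [0.4, -0.1, 0.8]
grip_width: 0.094
t 10.88 pos [ 553.7 -153.8  143.4] rpy [-180.     -0.      7.57] w 94.0 F [ 0.4 -0.1  0.8]
shift now [  1.96 -41.13   0.34] shift in target axes [  1.91 -41.13   0.34] turn [-0.    -0.     0.001]
crop origin 171 190 x4
```

View pics/a3.png

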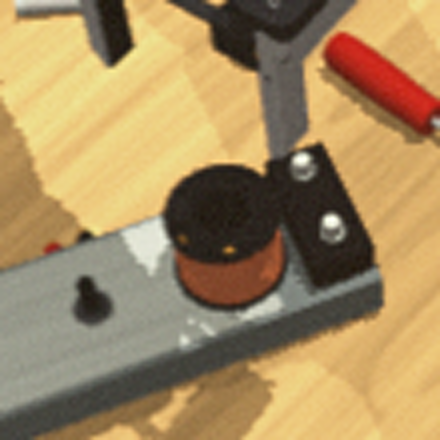

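Coil A sits flat on post 1 at crop (228,240), beside the terminal box, with post 2 free at (92,300). Next is coil D.

```bash
python3 -m inch '[0.1,-2.1,0,0,0,0,1, 0.2,-4.6,0,0,0,0,1, 0.2,-4.6,0,0,0,0,1, 0.2,-4.6,0,0,0,0,1, 0.3,-4.6,0,0,0,0,1, 0.3,-4.6,0,0,0,0,1, 0.3,-4.6,0,0,0,0,1, 0.2,-4.6,0,0,0,0,1, 0.2,-4.6,0,0,0,0,1, 0.1,-2.2,0,0,0,0,1, 0,0,0,0,0,0,1, 0,0,0,0,0,0,1]'
python3 go.py 519 256.5 24 7.5
```

```text
time_s: 12.42
ee_pos: [0.5201, 0.2555, 0.1435]
eef_rot: [3.141, 0.0, 0.132]
force: [0.1, -0.1, 0.4]
grip_width: 0.0942
t 12.43 pos [520.1 255.5 143.5] rpy [179.99   0.     7.56] w 94.2 F [ 0.1 -0.1  0.4]
shift now [-0.09 -0.11 11.95] shift in target axes [-0.09 -0.11 11.95] turn [0.    0.    0.001]
```

```bash
python3 -m inch '[-0.1,-0.1,2.2,0,0,0,1, 0,0,3,0,0,0,1, 0,0,3,0,0,0,1, 0,0,2.2,0,0,0,1, 0,0,1,0,0,0,1, 0,0,0.5,0,0,0,1, 0,0,0,0,0,0,0, 0,0,0,0,0,0,0, 0,0,0,0,0,0,0, 0,0,0,0,0,0,0, 0,0,0,0,0,0,0, 0,0,0,0,0,0,0]' 30
python3 go.py 520.5 -223.5 140 -25
```

```text
time_s: 13.92
ee_pos: [0.5189, 0.2572, 0.0245]
eef_rot: [3.142, -0.0, 0.133]
force: [0.3, 0.7, 0.5]
grip_width: 0.0378
t 13.93 pos [518.9 257.2  24.5] rpy [180.    -0.     7.62] w 37.8 F [0.3 0.7 0.5]
shift now [ -6.22  47.67 -11.55] shift in target axes [ 20.46  43.5  -11.55] turn [ 0.    -0.     0.569]
```

```bash
python3 -m inch '[0,0,0,0,0,0,0]'; python3 look.py scene 519 256.5 40 d1
```

```text
time_s: 14.05
ee_pos: [0.5189, 0.2572, 0.0244]
eef_rot: [3.142, 0.0, 0.133]
force: [-0.1, -0.2, 0.1]
grip_width: 0.0276
crop origin 273 93 x4
```

View pics/d1.png

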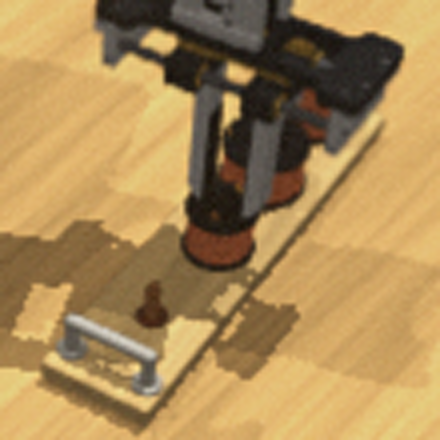

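The slim coil was squeezed out toward the handle: it is at crop (218,235), and the fingers close behind it. I open, raise and re-measure.

```bash
python3 -m inch '[0,0,0,0,0,0,1, 0,0,0,0,0,0,1, 0,0,0,0,0,0,1, 0,0,0,0,0,0,1, 0,0,-2,0,0,0,1, 0,0,-4,0,0,0,1, 0,0,-5,0,0,0,1, 0,0,0,0,0,0,1]'
cat > coils.py <<'E'
from h import *
o=np.array([.511,.288])
for c in("scene","top"):
    p,d=ctrl.camera(c); W=cloud(c,d); z=W[...,2]
    hi=(d>0)&(abs(W[...,0]-o[0])<.09)&(abs(W[...,1]-o[1])<.19)&(z>.042)&(z<.085)
    n,lab,st,_=cv2.connectedComponentsWithStats(hi.astype(np.uint8))
    for i in range(1,n):
        if st[i,4]<10: continue
        q=W[lab==i]; zt=np.percentile(q[:,2],85); t=q[abs(q[:,2]-zt)<.006]
        (x,y),r=cv2.minEnclosingCircle(t[:,:2].astype(np.float32)*1000)
        print(c,"px",st[i,:2]+st[i,2:4]/2,"n",st[i,4],"ztop",zt.round(4),"circle",round(x),round(y),"r",round(r,1))
E
python3 coils.py; python3 look.py scene 519 256.5 40 d2
```

```text
time_s: 15.1
ee_pos: [0.5205, 0.2579, 0.1384]
eef_rot: [-3.14, -0.007, 0.133]
force: [0.7, 0.6, -0.5]
grip_width: 0.0935
scene px [354.  114.5] n 183 ztop 0.0687 circle 494 404 r 25.9
scene px [339.5 130. ] n 312 ztop 0.0568 circle 502 328 r 33.2
scene px [328.5 146. ] n 229 ztop 0.0568 circle 515 253 r 27.3
scene px [311.5 165.5] n 11 ztop 0.0498 circle 526 171 r 3.3
scene px [300.5 177.5] n 100 ztop 0.0506 circle 532 119 r 32.1
top px [239.5 226.5] n 75 ztop 0.0534 circle 533 122 r 32.1
top px [193.5 230. ] n 151 ztop 0.0597 circle 519 257 r 24.9
top px [147.  242.5] n 15 ztop 0.0707 circle 478 388 r 5.9
crop origin 273 93 x4
```

View pics/d2.png

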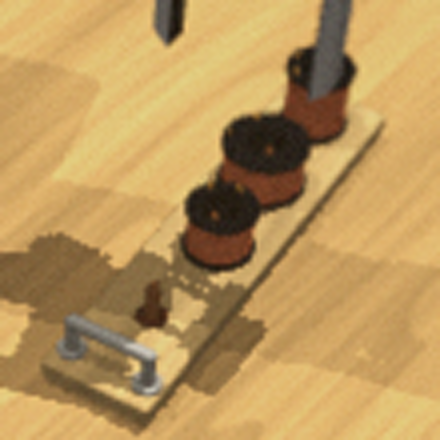

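Coil D has hardly moved, at crop (220,235), so the odd part is where the fingers went. I project the fingertips to compare with the pictures.

Run:
```python
from h import *
u=np.array([np.cos(.133),np.sin(.133),0])
c=np.array([.273,.093])*1000
f=lambda P:((proj("scene",P)-c)*4).round()
t=np.array([.5205,.2579,.1384]); print("d2 tips",f([t-u*.047,t+u*.047]))
t=np.array([.5189,.2572,.0244]); print("d1 tips",f([t-u*.014,t+u*.014,t-u*.0265,t+u*.0265]), "z70:",f([t+[0,0,.046]-u*.014,t+[0,0,.046]+u*.014]))
t=np.array([.517,.255,.056]); a=np.linspace(0,6.28,5)[:4]; print("D top rim",f(t+.025*np.c_[np.cos(a),np.sin(a),0*a]))
```

```text
d2 tips [[174.  78.]
 [307. 131.]]
d1 tips [[202. 230.]
 [239. 245.]
 [186. 223.]
 [255. 253.]] z70: [[208. 178.]
 [245. 194.]]
D top rim [[251. 220.]
 [243. 184.]
 [190. 186.]
 [197. 222.]]
```

```bash
python3 - <<'E'
from h import *
o=ctrl.get_obs(); e=o["ee_pos"]; print(e,np.degrees(o["eef_rot"]))
for c in("scene","top"):
    p,d=ctrl.camera(c); W=cloud(c,d); q=(W-e)*1000
    m=(d>0)&(W[...,2]>.09)&(np.hypot(q[...,0],q[...,1])<90)&(q[...,2]<80)
    s=q[m]; x=s@[np.cos(.133),np.sin(.133),0]; y=s@[-np.sin(.133),np.cos(.133),0]; z=s[:,2]
    for k in(x<-20,x>20):
        if k.sum(): print(c,k.sum(),"zmin",np.percentile(z[k],[0,2,5,20]).round(),"x",np.percentile(x[k],[2,50,98]).round(),"y",np.percentile(y[k],[2,50,98]).round())
E
python3 look.py scene 519 256.5 160 d3
```

```text
[0.51847491 0.2570095  0.13346717] [1.79979003e+02 7.19758007e-02 7.62122082e+00]
scene 116 zmin [35. 37. 40. 46.] x [-57. -48. -45.] y [-13.  -9.   6.]
scene 96 zmin [37. 41. 43. 49.] x [50. 58. 62.] y [-13. -10.   7.]
top 11 zmin [42. 42. 42. 46.] x [48. 51. 58.] y [-9. -8. -7.]
crop origin 277 57 x4
```

View pics/d3.png

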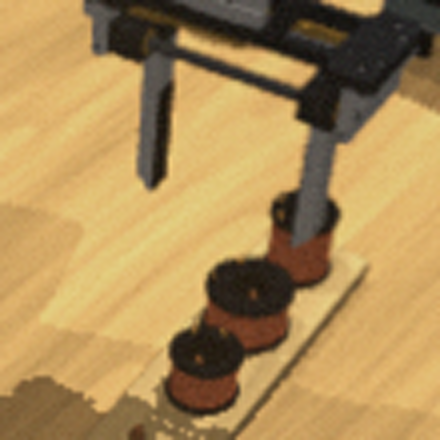

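The visible fingertips, at crop (152,190) and (303,247), lie well above the reported TCP. That explains why the fingers closed over the top of D. I work out the offset.

```bash
python3 - <<'E'
from h import *
e=ctrl.get_obs()["ee_pos"]; u=np.array([np.cos(.133),np.sin(.133),0]); v=np.array([-u[1],u[0],0])
for dz in(0,.025,.03,.035,.04):
    print(dz,((proj("scene",[e+s*u*.053+[0,0,dz]-v*.005*k for s in(-1,1) for k in(0,1)])-[277,57])*4).round().tolist())
E
python3 go.py 518.5 256 10 7.5
```

```text
0 [[146.0, 225.0], [142.0, 229.0], [295.0, 284.0], [291.0, 289.0]]
0.025 [[148.0, 193.0], [144.0, 197.0], [300.0, 252.0], [296.0, 257.0]]
0.03 [[149.0, 186.0], [145.0, 190.0], [301.0, 246.0], [297.0, 250.0]]
0.035 [[149.0, 179.0], [145.0, 183.0], [302.0, 239.0], [298.0, 243.0]]
0.04 [[150.0, 173.0], [145.0, 177.0], [303.0, 232.0], [299.0, 237.0]]
t 15.4 pos [518.4 257.  133.2] rpy [1.7997e+02 1.1000e-01 7.6200e+00] w 93.8 F [ 0.1 -0.   0.6]
shift now [ 0.02  0.09 12.32] shift in target axes [-1.000e-02  1.000e-01  1.232e+01] turn [0.001 0.002 0.002]
```

```bash
python3 -m inch '[0,0.1,2.3,0,0,0,1, 0,0,3,0,0,0,1, 0,0,3,0,0,0,1, 0,0,2.5,0,0,0,1, 0,0,1.5,0,0,0,1, 0,0,0.4,0,0,0,1, 0,0,0.4,0,0,0,1, 0,0,0,0,0,0,1]'
python3 go.py 518.5 256 0 7.5
python3 look.py scene 519 256.5 40 d4
```

```text
time_s: 16.4
ee_pos: [0.5193, 0.2563, 0.0039]
eef_rot: [-3.141, -0.001, 0.133]
force: [-0.1, 0.6, -0.3]
grip_width: 0.0942
t 16.4 pos [519.3 256.3   3.9] rpy [-1.7999e+02 -4.0000e-02  7.6200e+00] w 94.2 F [-0.1  0.6 -0.3]
shift now [-0.08  0.02  0.39] shift in target axes [-0.08  0.02  0.39] turn [-0.    -0.001  0.002]
crop origin 273 93 x4
```

View pics/d4.png

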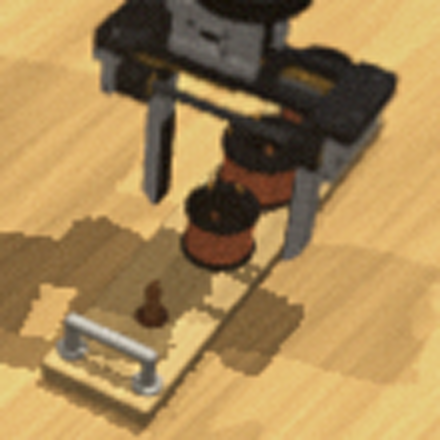

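The fingers now straddle coil D about half-way up: tips at crop (155,200) and (295,258), the coil at (220,235).

```bash
python3 -m inch '[0,0,0.4,0,0,0,1, 0,0,0,0,0,0,0, 0,0,0,0,0,0,0, 0,0,0,0,0,0,0, 0,0,0,0,0,0,0, 0,0,0,0,0,0,0, 0,0,0,0,0,0,0, 0,0,0,0,0,0,0]' 30
python3 go.py 520.5 -223.5 100 -25
```

```text
time_s: 17.45
ee_pos: [0.5189, 0.2562, -0.0005]
eef_rot: [3.142, 0.0, 0.133]
force: [-1.9, -1.1, 2.0]
grip_width: 0.0493
t 17.45 pos [ 5.189e+02  2.562e+02 -5.000e-01] rpy [1.80e+02 2.00e-02 7.62e+00] w 49.3 F [-1.9 -1.1  2. ]
shift now [ -6.21  47.57 -10.05] shift in target axes [ 20.42  43.41 -10.05] turn [0.    0.    0.569]
```

```bash
python3 -m inch '[0,0,-1,0,0,0,0, 0,0,-3,0,0,0,0, 0,0,-4,0,0,0,0, 0,0,-2,0,0,0,0, 0,0,0,0,0,0.142,0, 0,0,0,0,0,0.142,0, 0,0,0,0,0,0.142,0, 0,0,0,0,0,0.142,0, 1,2.2,0,0,0,0,0, 2,4.3,0,0,0,0,0, 2.1,4.4,0,0,0,0,0, 2,4.3,0,0,0,0,0, 2.1,4.4,0,0,0,0,0, 2,4.3,0,0,0,0,0, 2.1,4.4,0,0,0,0,0, 2,4.3,0,0,0,0,0, 2.1,4.4,0,0,0,0,0, 2,4.3,0,0,0,0,0]'
python3 go.py 520.5 -223.5 100 -25
```

```text
time_s: 19.7
ee_pos: [0.5209, -0.2019, 0.1001]
eef_rot: [3.142, -0.001, -0.435]
force: [0.6, 0.5, -1.8]
grip_width: 0.0492
t 19.7 pos [ 520.9 -201.9  100.1] rpy [ 1.800e+02 -5.000e-02 -2.493e+01] w 49.2 F [ 0.6  0.5 -1.8]
shift now [0.88 1.98 0.01] shift in target axes [0.88 1.98 0.01] turn [ 0.    -0.001  0.001]
```

```bash
python3 -m inch '[0.9,2,0,0,0,0,0, 0,0,0,0,0,0,0, 0,0,0,0,0,0,0]'
python3 go.py 520.5 -223.5 16 -25; python3 held.py -20 36 25
```

```text
time_s: 20.08
ee_pos: [0.5208, -0.2209, 0.0995]
eef_rot: [-3.141, 0.0, -0.434]
force: [-0.1, -0.2, -1.3]
grip_width: 0.0489
t 20.07 pos [ 520.8 -220.9   99.5] rpy [-1.7999e+02  1.0000e-02 -2.4880e+01] w 48.9 F [-0.1 -0.2 -1.3]
shift now [0.08 0.25 8.35] shift in target axes [0.08 0.25 8.35] turn [-0.     0.     0.002]
n 63 world offset coil-tcp mm [ 2.1 -2.1] r 20.9 res 0.76
n 63 world offset coil-tcp mm [-0.5 -0.9] r 23.0 res 0.85
```

Well centred. I lower it.

```bash
python3 -m inch '[0.1,0.2,2.5,0,0,0,0, 0,0,2,0,0,0,0, 0,0,1.2,0,0,0,0, 0,0,1,0,0,0,0, 0,0,0.8,0,0,0,0, 0,0,0.5,0,0,0,0, 0,0,0.15,0,0,0,0, 0,0,0.1,0,0,0,0, 0,0,0.1,0,0,0,0, 0,0,0,0,0,0,0]'
python3 go.py 520.5 -223.5 16 -25
```

```text
time_s: 21.38
ee_pos: [0.5208, -0.2243, 0.016]
eef_rot: [3.142, -0.0, -0.435]
force: [-0.4, 0.7, -2.6]
grip_width: 0.0492
t 21.38 pos [ 520.8 -224.3   16. ] rpy [ 1.800e+02 -1.000e-02 -2.493e+01] w 49.2 F [-0.4  0.7 -2.6]
shift now [-0.06 -0.06  0.  ] shift in target axes [-0.06 -0.06  0.  ] turn [ 0.    -0.     0.001]
```

```bash
python3 -m inch '[0,0,0.1,0,0,0,0, 0,0,0,0,0,0,0, 0,0,0.05,0,0,0,0, 0,0,0,0,0,0,0]'
python3 go.py 520.5 -223.5 16 -25
```

```text
time_s: 21.88
ee_pos: [0.5209, -0.2244, 0.0154]
eef_rot: [3.142, -0.001, -0.435]
force: [-4.3, 2.0, 10.6]
grip_width: 0.0493
t 21.88 pos [ 520.9 -224.4   15.4] rpy [ 1.800e+02 -4.000e-02 -2.492e+01] w 49.3 F [-4.3  2.  10.6]
shift now [-0.07 -0.06 -0.06] shift in target axes [-0.07 -0.06 -0.06] turn [ 0.    -0.001  0.001]
```

```bash
python3 -m inch '[0,0,0,0,0,0,0.5, 0,0,0,0,0,0,1, 0,0,0,0,0,0,1, 0,0,0,0,0,0,1, 0,0,-2,0,0,0,1, 0,0,-3.5,0,0,0,1, 0,0,-3,0,0,0,1, 0,0,0,0,0,-0.142,1, 0,0,0,0,0,-0.142,1, 0,0,0,0,0,-0.142,1, 0,0,0,0,0,-0.142,1, 0,0,0,0,0,0,1]'
python3 go.py 502 327.5 100 7.5;python3 look.py scene 535 -195 60 d5
```

```text
time_s: 23.38
ee_pos: [0.5207, -0.2242, 0.0994]
eef_rot: [-3.142, 0.0, 0.132]
force: [0.4, 0.1, 0.0]
grip_width: 0.0939
t 23.38 pos [ 520.7 -224.2   99.4] rpy [-180.      0.      7.57] w 93.9 F [0.4 0.1 0. ]
shift now [  5.41 -54.94  -0.06] shift in target axes [  5.34 -54.95  -0.06] turn [-0.     0.     0.001]
crop origin 151 200 x4
```

View pics/d5.png

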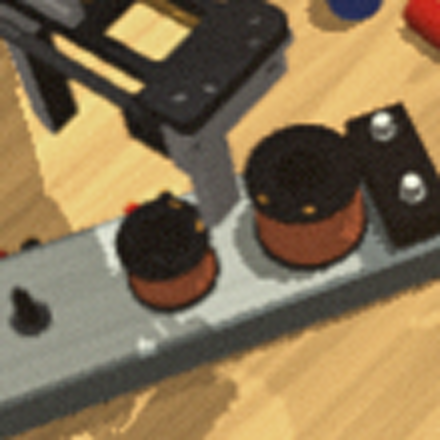

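Coil D sits flat at crop (170,255) next to A at (305,195), with post 3 free at (28,310). Next is coil B.

```bash
python3 -m inch '[0.2,-2.2,0,0,0,0,1, 0.45,-4.6,0,0,0,0,1, 0.45,-4.6,0,0,0,0,1, 0.45,-4.6,0,0,0,0,1, 0.45,-4.6,0,0,0,0,1, 0.45,-4.6,0,0,0,0,1, 0.45,-4.6,0,0,0,0,1, 0.45,-4.6,0,0,0,0,1, 0.45,-4.6,0,0,0,0,1, 0.45,-4.6,0,0,0,0,1, 0.45,-4.6,0,0,0,0,1, 0.45,-4.6,0,0,0,0,1, 0.2,-2.1,0,0,0,0,1, 0,0,0,0,0,0,1, 0,0,0,0,0,0,1]'
python3 go.py 502 327.5 0 7.5
```

```text
time_s: 25.3
ee_pos: [0.501, 0.326, 0.0995]
eef_rot: [3.141, 0.0, 0.132]
force: [-0.4, -0.4, 0.2]
grip_width: 0.0944
t 25.3 pos [501.  326.   99.5] rpy [1.7998e+02 1.0000e-02 7.5500e+00] w 94.4 F [-0.4 -0.4  0.2]
shift now [ 0.12 -0.14  9.95] shift in target axes [ 0.12 -0.14  9.95] turn [0.    0.    0.001]
```

```bash
python3 -m inch '[0.1,-0.1,2.3,0,0,0,1, 0,0,3,0,0,0,1, 0,0,2.6,0,0,0,1, 0,0,1.5,0,0,0,1, 0,0,0.5,0,0,0,1, 0,0,0,0,0,0,1, 0,0,0,0,0,0,0, 0,0,0,0,0,0,0, 0,0,0,0,0,0,0, 0,0,0,0,0,0,0, 0,0,0,0,0,0,0, 0,0,0,0,0,0,0]' 30
python3 go.py 488 -293.5 100 -25
```

```text
time_s: 26.8
ee_pos: [0.5017, 0.3281, 0.0007]
eef_rot: [-3.142, 0.0, 0.133]
force: [-3.4, -1.0, 5.0]
grip_width: 0.0624
t 26.8 pos [501.7 328.1   0.7] rpy [-1.80e+02  1.00e-02  7.62e+00] w 62.4 F [-3.4 -1.   5. ]
shift now [-9.6  61.43 -9.94] shift in target axes [25.03 56.92 -9.93] turn [0.    0.    0.569]
```

```bash
python3 -m inch '[0,0,-1,0,0,0,0, 0,0,-3,0,0,0,0, 0,0,-4,0,0,0,0, 0,0,-2,0,0,0,0, 0,0,0,0,0,0.142,0, 0,0,0,0,0,0.142,0, 0,0,0,0,0,0.142,0, 0,0,0,0,0,0.142,0, 1,2.3,0,0,0,0,0, 2,4.6,0,0,0,0,0, 2,4.6,0,0,0,0,0, 2,4.6,0,0,0,0,0, 2,4.6,0,0,0,0,0, 2,4.6,0,0,0,0,0, 2,4.6,0,0,0,0,0, 2,4.6,0,0,0,0,0, 2,4.6,0,0,0,0,0, 2,4.6,0,0,0,0,0, 2,4.6,0,0,0,0,0, 2,4.6,0,0,0,0,0]'
python3 go.py 488 -293.5 100 -25
```

```text
time_s: 29.3
ee_pos: [0.4873, -0.2504, 0.1009]
eef_rot: [3.141, -0.001, -0.435]
force: [0.8, 0.4, -2.2]
grip_width: 0.0625
t 29.3 pos [ 487.3 -250.4  100.9] rpy [ 1.7999e+02 -4.0000e-02 -2.4930e+01] w 62.5 F [ 0.8  0.4 -2.2]
shift now [1.88 3.88 0.09] shift in target axes [1.89 3.88 0.09] turn [ 0.    -0.001  0.001]
```

```bash
python3 -m inch '[1.2,2.5,0,0,0,0,0, 0.8,1.5,0,0,0,0,0, 0,0,0,0,0,0,0, 0,0,0,0,0,0,0]'
python3 go.py 488 -293.5 16 -25; python3 held.py -20 36 31
```

```text
time_s: 29.8
ee_pos: [0.4889, -0.2923, 0.1005]
eef_rot: [-3.141, 0.0, -0.434]
force: [0.6, 0.1, -2.7]
grip_width: 0.0621
t 29.8 pos [ 488.9 -292.3  100.5] rpy [-1.7999e+02  1.0000e-02 -2.4880e+01] w 62.1 F [ 0.6  0.1 -2.7]
shift now [-0.03  0.15  8.45] shift in target axes [-0.03  0.15  8.45] turn [-0.     0.     0.002]
n 106 world offset coil-tcp mm [ 3.  -0.2] r 26.9 res 0.69
n 106 world offset coil-tcp mm [0.6 1. ] r 29.0 res 0.8
```

```bash
python3 -m inch '[0,0,2.5,0,0,0,0, 0,0,2,0,0,0,0, 0,0,1.2,0,0,0,0, 0,0,1,0,0,0,0, 0,0,0.8,0,0,0,0, 0,0,0.5,0,0,0,0, 0,0,0.15,0,0,0,0, 0,0,0.1,0,0,0,0, 0,0,0.1,0,0,0,0, 0,0,0,0,0,0,0]'
python3 go.py 488 -293.5 16 -25
```

```text
time_s: 31.1
ee_pos: [0.4888, -0.2933, 0.017]
eef_rot: [-3.142, -0.0, -0.435]
force: [-0.1, 0.1, -1.8]
grip_width: 0.0623
t 31.1 pos [ 488.8 -293.3   17. ] rpy [-1.800e+02 -1.000e-02 -2.492e+01] w 62.3 F [-0.1  0.1 -1.8]
shift now [-0.06  0.06  0.1 ] shift in target axes [-0.06  0.06  0.1 ] turn [-0.    -0.     0.001]
```

```bash
python3 -m inch '[0,0,0.1,0,0,0,0, 0,0,0,0,0,0,0, 0,0,0.05,0,0,0,0, 0,0,0,0,0,0,0]'
python3 go.py 488 -293.5 16 -25
```

```text
time_s: 31.6
ee_pos: [0.4889, -0.2934, 0.0166]
eef_rot: [3.141, -0.001, -0.435]
force: [-3.7, 2.1, 10.4]
grip_width: 0.0622
t 31.6 pos [ 488.9 -293.4   16.6] rpy [ 1.7999e+02 -3.0000e-02 -2.4920e+01] w 62.2 F [-3.7  2.1 10.4]
shift now [-0.08  0.05  0.06] shift in target axes [-0.08  0.05  0.06] turn [ 0.    -0.001  0.001]
```

```bash
python3 -m inch '[0,0,0,0,0,0,0.5, 0,0,0,0,0,0,1, 0,0,0,0,0,0,1, 0,0,0,0,0,0,1, 0,0,-2,0,0,0,1, 0,0,-3.5,0,0,0,1, 0,0,-3,0,0,0,1, 0,0,0,0,0,-0.142,1, 0,0,0,0,0,-0.142,1, 0,0,0,0,0,-0.142,1, 0,0,0,0,0,-0.142,1, 0,0,0,0,0,0,1]'
python3 coils.py | grep 69; python3 go.py 494 405 100 7.5
```

```text
time_s: 33.1
ee_pos: [0.4887, -0.2932, 0.1004]
eef_rot: [-3.141, 0.0, 0.132]
force: [-0.5, 0.1, -0.2]
grip_width: 0.094
scene px [354. 114.] n 260 ztop 0.0692 circle 492 404 r 27.7
t 33.2 pos [ 488.7 -293.2  100.4] rpy [-180.      0.      7.43] w 94.0 F [-0.3  0.5  0.3]
shift now [ 9.550e+00 -6.917e+01  4.000e-02] shift in target axes [ 9.640e+00 -6.916e+01  4.000e-02] turn [-0.     0.    -0.001]
```

```bash
python3 -m inch '[0.3,-2.2,0,0,0,0,1, 0.65,-4.7,0,0,0,0,1, 0.65,-4.7,0,0,0,0,1, 0.65,-4.7,0,0,0,0,1, 0.65,-4.7,0,0,0,0,1, 0.65,-4.7,0,0,0,0,1, 0.65,-4.7,0,0,0,0,1, 0.65,-4.7,0,0,0,0,1, 0.65,-4.7,0,0,0,0,1, 0.65,-4.7,0,0,0,0,1, 0.65,-4.7,0,0,0,0,1, 0.65,-4.7,0,0,0,0,1, 0.65,-4.7,0,0,0,0,1, 0.65,-4.7,0,0,0,0,1, 0.65,-4.7,0,0,0,0,1, 0.2,-1.2,0,0,0,0,1, 0,0,0,0,0,0,1, 0,0,0,0,0,0,1]'
python3 go.py 494 405 8 7.5
```

```text
time_s: 35.45
ee_pos: [0.4921, 0.4044, 0.1006]
eef_rot: [3.141, 0.0, 0.132]
force: [0.9, 0.1, -0.8]
grip_width: 0.0942
t 35.45 pos [492.1 404.4 100.6] rpy [179.99   0.     7.55] w 94.2 F [ 0.9  0.1 -0.8]
shift now [ 0.2  -0.03  9.26] shift in target axes [ 0.2  -0.03  9.26] turn [0.    0.    0.001]
```

```bash
python3 -m inch '[0.1,0,2.1,0,0,0,1, 0,0,3,0,0,0,1, 0,0,2.5,0,0,0,1, 0,0,1.5,0,0,0,1, 0,0,0.5,0,0,0,1, 0,0,0,0,0,0,1, 0,0,0,0,0,0,0, 0,0,0,0,0,0,0, 0,0,0,0,0,0,0, 0,0,0,0,0,0,0, 0,0,0,0,0,0,0, 0,0,0,0,0,0,0, 0,0,0,0,0,0,0]' 30
python3 go.py 454.5 -364.5 104 -25
```

```text
time_s: 37.08
ee_pos: [0.4929, 0.4055, 0.0045]
eef_rot: [3.142, 0.0, 0.133]
force: [-4.4, -0.6, 2.8]
grip_width: 0.0499
t 37.08 pos [492.9 405.5   4.5] rpy [1.80e+02 3.00e-02 7.62e+00] w 49.9 F [-4.4 -0.6  2.8]
shift now [-14.03  75.81  -9.94] shift in target axes [29.06 71.41 -9.95] turn [0.    0.    0.569]
```

```bash
python3 -m inch '[0,0,-1,0,0,0,0, 0,0,-3,0,0,0,0, 0,0,-4,0,0,0,0, 0,0,-2,0,0,0,0, 0,0,0,0,0,0.142,0, 0,0,0,0,0,0.142,0, 0,0,0,0,0,0.142,0, 0,0,0,0,0,0.142,0, 0.9,2.2,0,0,0,0,0, 1.8,4.5,0,0,0,0,0, 1.8,4.5,0,0,0,0,0, 1.8,4.5,0,0,0,0,0, 1.8,4.5,0,0,0,0,0, 1.8,4.5,0,0,0,0,0, 1.8,4.5,0,0,0,0,0, 1.8,4.5,0,0,0,0,0, 1.8,4.5,0,0,0,0,0, 1.8,4.5,0,0,0,0,0, 1.8,4.5,0,0,0,0,0, 1.8,4.5,0,0,0,0,0]'
python3 -m inch '[1.8,4.4,0,0,0,0,0, 1.8,4.4,0,0,0,0,0, 1.8,4.4,0,0,0,0,0, 1.8,4.4,0,0,0,0,0, 1.1,2.1,0,0,0,0,0, 0,0,0,0,0,0,0, 0,0,0,0,0,0,0, 0,0,0,0,0,0,0]'
python3 go.py 454.5 -364.5 20 -25; python3 held.py -16 50 25
```

```text
time_s: 39.58
ee_pos: [0.4629, -0.1524, 0.1051]
eef_rot: [3.142, -0.001, -0.435]
force: [0.2, -0.1, -2.3]
grip_width: 0.0501
time_s: 40.58
ee_pos: [0.4554, -0.3634, 0.1047]
eef_rot: [3.142, -0.0, -0.434]
force: [-0.2, -0.6, -2.4]
grip_width: 0.0496
t 40.58 pos [ 455.4 -363.4  104.7] rpy [ 1.800e+02 -1.000e-02 -2.487e+01] w 49.6 F [-0.2 -0.6 -2.4]
shift now [-0.04  0.14  8.47] shift in target axes [-0.04  0.14  8.47] turn [ 0.    -0.     0.002]
n 138 world offset coil-tcp mm [ 0.4 -1.3] r 23.0 res 1.57
n 138 world offset coil-tcp mm [ 0.4 -1.3] r 23.0 res 1.57
```

```bash
python3 -m inch '[0,0,2.5,0,0,0,0, 0,0,2,0,0,0,0, 0,0,1.2,0,0,0,0, 0,0,1,0,0,0,0, 0,0,0.8,0,0,0,0, 0,0,0.5,0,0,0,0, 0,0,0.15,0,0,0,0, 0,0,0.1,0,0,0,0, 0,0,0.1,0,0,0,0, 0,0,0,0,0,0,0, 0,0,0.1,0,0,0,0, 0,0,0,0,0,0,0]'
python3 go.py 454.5 -364.5 20 -25
```

```text
time_s: 42.12
ee_pos: [0.4554, -0.3643, 0.0205]
eef_rot: [3.141, -0.001, -0.435]
force: [-0.9, 1.1, 3.7]
grip_width: 0.05
t 42.12 pos [ 455.4 -364.3   20.5] rpy [ 1.7999e+02 -3.0000e-02 -2.4920e+01] w 50.0 F [-0.9  1.1  3.7]
shift now [-0.07  0.05  0.05] shift in target axes [-0.07  0.05  0.05] turn [ 0.    -0.001  0.001]
```

```bash
python3 -m inch '[0,0,0.05,0,0,0,0, 0,0,0,0,0,0,0, 0,0,0,0,0,0,0.5, 0,0,0,0,0,0,1, 0,0,0,0,0,0,1, 0,0,0,0,0,0,1, 0,0,-2,0,0,0,1, 0,0,-4,0,0,0,1, 0,0,-4,0,0,0,1, -2,0,-2,0,0,0,1, -4,0,0,0,0,0,1, -4,0,0,0,0,0,1, -2,0,0,0,0,0,1, 0,0,0,0,0,0,1, 0,0,0,0,0,0,1]'
python3 - <<'E'
from h import *
for c in("scene","top"):
    p,d=ctrl.camera(c); W=cloud(c,d); z=W[...,2]
    for n,x,y,h in(("A",553.5,-152.5,50),("D",520.5,-223.5,36),("B",488,-293.5,36),("C",454.5,-364.5,50)):
        m=(d>0)&(np.hypot(W[...,0]*1000-x,W[...,1]*1000-y)<37)&(abs(z*1000-36-h)<5)
        if m.sum()<20: print(c,n,"few",m.sum()); continue
        t=W[m]*1000; (a,b),r=cv2.minEnclosingCircle(t[:,:2].astype(np.float32)); A=np.c_[t[:,:2]-[x,y],np.ones(len(t))]
        print(c,n,"top z",np.median(t[:,2]).round(1),"tilt",np.degrees(np.linalg.lstsq(A,t[:,2],rcond=None)[0][:2]).round(1),"off",round(a-x),round(b-y),"r",round(r,1))
    for l in("multimeter","capacitor","screwdriver"):print(l,[(np.round(r["centre"]),round(float(r["score"]),2)) for r in ctrl.place_of(c,l)][:1])
    cv2.imwrite(f"pics/end_{c}.png",p[:,:,::-1])
E
```

```text
time_s: 44.0
ee_pos: [0.347, -0.314, 0.1396]
eef_rot: [3.142, -0.0, -0.435]
force: [-1.1, -0.2, 0.2]
grip_width: 0.0938
scene A top z 85.5 tilt [ 0.2 -0.1] off 2 -4 r 32.1
scene D top z 71.3 tilt [-0.   0.3] off 3 -3 r 25.3
scene B top z 71.8 tilt [ 0.2 -1.2] off 2 -1 r 32.4
scene C top z 85.8 tilt [-0.3  0.5] off 3 1 r 26.5
multimeter [(array([158., 274.]), 0.74)]
capacitor [(array([240., 199.]), 0.75)]
screwdriver [(array([276., 222.]), 0.78)]
top A top z 86.6 tilt [-0.  -0.3] off 3 0 r 31.0
top D top z 72.8 tilt [-1.3 -0.2] off 3 -1 r 25.5
top B top z 72.7 tilt [0.2 0.7] off 4 1 r 31.6
top C top z 86.4 tilt [-0.6  0.4] off 4 1 r 25.5
multimeter [(array([286., 150.]), 0.71)]
capacitor [(array([282., 258.]), 0.42)]
screwdriver [(array([283., 220.]), 0.71)]
```

View pics/end_scene.png

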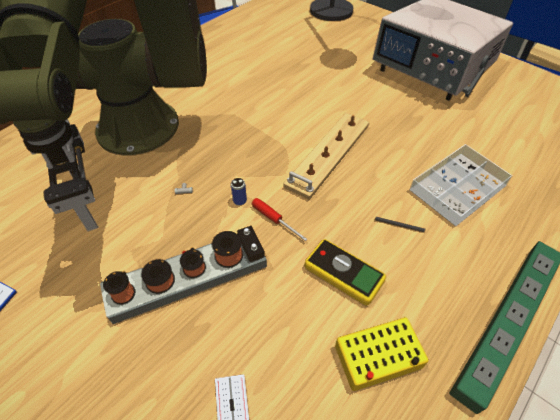

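All four coils stand flat in the right order: A at (228,248), D at (193,263), B at (157,276), C at (119,289). The meter, capacitor and screwdriver are where they were, and the gripper is clear at (80,205).

```bash
python3 -c "
from station import ctrl; print(ctrl.hand_in())"
```

```text
the job is handed in; nothing more can be done
None
```

All four coils are on the test rack and the job is handed in at about 44 s of the 120 s allowed. From the terminal box outwards the order is A (wide, tall), D (slim, flat), B (wide, flat), C (slim, tall), the same order they had from the handle end.

**Last checks:**
- **Seating:** both cameras put the coil tops at about 86 mm (A, C) and 72 mm (D, B), as they should be on the 36 mm rack. Fitted tilts were 1.3° or less, within the depth noise, and each coil was within about 5 mm of its post as measured.
- **Lowering:** each coil was let go only after the force reading showed it resting on the rack.
- **Forces:** readings at the end of each move stayed under about 12 N.
- **Bystanders:** the meter, capacitor and screwdriver look unmoved in the final picture, and the gripper was clear of everything.

**What failed or disagreed:**
- **Fingertip height:** the real fingertips sit about 30 mm above the reported TCP. Coil A was therefore held only near its top. The first grasp of D closed above it without really moving it. I corrected for this with D, B and C.
- **Meter detection:** in the final scene picture the network put the multimeter at (158,274), which is coil B. The picture shows the meter still in its place at (344,270).
- **Board centres:** the fitted centres of both racks' boards were about 15 mm off the middle of the post rows, so I worked from the coils and posts themselves.

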